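# Tuck the red chute gate under the weighted arm

### The job

Put the red-tabbed chute gate away: slide its plate under the yellow weighted arm of the rack so that it lies flat on top of the pile of steel plates, lined up with them and in close to the back stops, its tab sticking out at the open front, held down by the arm. Leave the blue-tabbed gate where it is.

Things in the scene. Friction and masses are not known exactly. Their poses are not given: they have to be found in the camera images.
- red_gate: Chute gate to put away: flat aluminium plate 70 x 70 x 5 mm, plus a 34 mm wide tongue running 42 mm out from its -x edge with an upright red finger tab: 12 mm thick (along y), 30 mm long (along x), centred 56 mm from the origin along -x, top 47 mm above the underside. 0.12 kg. Origin: centre of the square's underside; x points from the tab to the leading edge, z up
- blue_gate: Chute gate to leave alone: flat aluminium plate 70 x 70 x 5 mm, plus a 34 mm wide tongue running 42 mm out from its -x edge with an upright blue finger tab: 12 mm thick (along y), 30 mm long (along x), centred 56 mm from the origin along -x, top 47 mm above the underside. 0.12 kg. Origin: centre of the square's underside; x points from the tab to the leading edge, z up
- pile_top (a point): Middle of the top of the pile (two loose 70 x 70 mm steel plates) in the fixed rack, 22 mm above the counter. x points into the rack from its open front to the hinge, y left, z up. Bed 100 mm wide, its front edge at x -30 mm. Two back stops, faces at x +37 mm, 12 mm above the pile: a gate fully home has its origin at x +2 mm. Side fences end 4 mm below the pile top
- hold_arm (a joint): Angle of the yellow weighted arm (rad): 0 resting on the pile, about 0.055 on a 5 mm gate, up to 0.9; drops when let go. From pile_top: hinge at x +100, z +18 mm; foot 30 mm wide at x +10, pressing about 2 N; brass weight on it up to z +32; upturned front lip, underside z +15 at x -29 mm, so a gate pushed along +x just above the pile lifts the arm by itself (push under 15 N)
Things that resemble listed ones, but are neither listed nor needed, are in the scene too. Leave any brown, orange or turquoise look-alike of the red_gate alone.

How it is judged:
By the outcome, as a careful person would: the job done as asked, in the order asked, and still so for the second after the job is handed in, with the robot touching nothing.
It also fails if it takes over 48 s, if anything falls off the work surface, if the arm or the gripper's body presses on something with over 40 N, if the wrist force passes 120 N, or if a joint passes its speed limit or range.

### The arm

A 6-joint arm with a two-finger parallel gripper is mounted at the origin on the work surface. World frame = base frame: x ahead of the robot, y to its left, z up, the work surface at z = 0. Lengths are in mm, angles in rad, forces in N, time in s.
With the tool pointing down it reaches from about 350 to 775 mm from the base axis. Payload 7.3 kg.
Tool frame: the origin (TCP) lies at the very end of the fingers, on their centre line; the grasp point (between the pads) lies 19 mm behind it; z points along the fingers, y is the line along which they close (so a half turn about z gives the same grasp; the last joint's range is limited). The gripper opens to 92 mm and grips with 3 to 60 N. Pads are 19 mm wide; open, the fingers measure 130 mm over their backs; the gripper's body (75 mm by 190 mm) begins 47 mm behind the grasp point.
Start: joints at [-1.448, 0.342, 1.524, -0, 1.275, -0.146], TCP at [139.449, -506.161, 226.741] pointing down, gripper open.
Joint ranges: [-2.53, 2.53], [-0.77, 2.02], [0.04, 2.7], [-1, 4.14], [0.28, 2.66], [-3.11, 3.11]. Speed limits (rad/s): [2.57, 2.57, 3.14, 3.14, 3.14, 3.14].

### API

Orientations are given as [roll, pitch, yaw] about the fixed x, y, z axes, in that order (R = Rz(yaw) Ry(pitch) Rx(roll)).
In Python, from plant import get_obs, capture, close_job gives the robot as it stands. The module is installed in compiled form; this text tells all that it offers.
- The arm moves only by the shell command python3 -m handwheel 'ROWS'. ROWS is JSON, a list of rows, each a list of 3 entries, a list of its own where there are three numbers: the turn, a rotation vector about the tool's x, y, z in degrees, then the shift along the tool's x, y, z in m, then the opening, from 0 (shut) to 1 (fully open). A call has 1 to 12 rows; each row is the pose to reach, as a shift and turn from the pose commanded when the call began, along the tool's axes at that moment; what a row does not reach only later rows make up. A row lasts 1/10 s, in which the tool goes at most 50 mm and 8.59 degrees, less where a joint would pass 70% of its speed; a pose out of reach is approached as far as the arm can. A call with a gripper value outside its range is refused whole. The fingers move at their own pace and stop on an object; the grip force is fixed at half the most. Time passes only in rows, so rows that repeat a pose let the fingers close. It gives the time, the measured TCP pose, the force, the opening and the grip force at its end, in the units of the state.
- get_obs(): the state, without advancing time (a new reading comes with each control period).
- capture(name): name is "scene" or "top"; returns a dict with "image" (420x560x3 uint8, red, green, blue), "depth" (420x560 float32, mm along the optical axis (not along the pixel's ray), 0 where there is no reading), "fx", "fy", "cx", "cy" (pixels), "k1" (the pictures are not rectified: a ray, as slopes to the right and down, at radius r is drawn at 1 + k1 r^2 times it, then the intrinsics apply), "camera_from_world" (4x4, takes a point from world to camera coordinates). Camera axes: x right, y down, z forward; pixel columns grow to the right and rows downward; lengths in mm; the calibration is good to about 2 mm. A picture is of the moment at which its call begins.
- close_job(): hands the job in; it is judged then, once.
The state is a dict: "time": time; "joint_positions": joint angles; "dq": joint speeds; "tau": joint torques, N m; "tool_pos": TCP position; "tcp_rot": TCP orientation; "contact_force": force on the tool from outside, world axes, zero at the start; "moment": the same for the moment, N m; "grip_width": finger opening in mm; "finger_force": force on a finger pad.
Only numpy, scipy, OpenCV 4.12 (cv2) and the standard library are available. Lean on these libraries where they do the work, as an engineer would, in place of code of your own. Each camera call takes 0.05 s, during which the arm holds its last target. There are 200 camera calls.

## Working session

There is one attempt and no reset: what is moved stays moved. The work goes in short steps, Python scripts to look and compute and a shell command to move; the robot and the scene stay as the last step left them, time stands still between calls to the robot, and variables do not carry over. Pictures are saved under pics/ and viewed, at most 10 in all, crops included, and the job is handed in when it is done.

```bash
mkdir -p pics; cat > h.py <<'E'
import numpy as np, cv2
from plant import get_obs, capture
def ray(c,u,v):
    K=np.array([[c['fx'],0,c['cx']],[0,c['fy'],c['cy']],[0,0,1]]);
    x,y=(u-c['cx'])/c['fx'],(v-c['cy'])/c['fy']
    rd=np.hypot(x,y); r=rd
    for _ in range(20): r=rd/(1+c['k1']*r*r)
    s=r/rd if rd>0 else 1
    T=np.array(c['camera_from_world']); R,t=T[:3,:3],T[:3,3]
    return -R.T@t, R.T@np.array([x*s,y*s,1])
def onplane(c,u,v,z):
    o,d=ray(c,u,v); return o+d*(z-o[2])/d[2]
def bydepth(c,u,v):
    o,d=ray(c,u,v); return o+d*c['depth'][int(round(v)),int(round(u))]
def tri(c1,p1,c2,p2):
    o1,d1=ray(c1,*p1);o2,d2=ray(c2,*p2)
    A=np.stack([d1,-d2],1);s=np.linalg.lstsq(A,o2-o1,rcond=None)[0]
    a,b=o1+d1*s[0],o2+d2*s[1]; return (a+b)/2,np.linalg.norm(a-b)
def save(c,n,crop=None,k=1):
    im=c['image'][:,:,::-1]
    if crop: im=im[crop[1]:crop[3],crop[0]:crop[2]]
    cv2.imwrite('pics/'+n,cv2.resize(im,None,fx=k,fy=k,interpolation=cv2.INTER_CUBIC))
E
python3 - <<'E'
from h import *
import pickle
o=get_obs();print({k:np.round(v,3) for k,v in o.items()})
for n in('scene','top'):
    c=capture(n);pickle.dump(c,open(n+'.pkl','wb'));save(c,n+'0.png',k=1.4)
    print(n,np.round(c['camera_from_world'],3).tolist(),c['fx'],c['k1'])
E
```

```text
{'time': np.float64(0.0), 'joint_positions': array([-1.448,  0.343,  1.525, -0.   ,  1.275, -0.146]), 'dq': array([ 0.001, -0.001,  0.   , -0.001,  0.   , -0.001]), 'tau': array([ 3.0000e-03, -4.3124e+01, -2.4422e+01,  7.2000e-02,  5.6000e-02,
       -0.0000e+00]), 'tool_pos': array([ 139.396, -505.733,  226.034]), 'tcp_rot': array([-3.14 , -0.   ,  0.269]), 'contact_force': array([-0.285,  0.767, -0.425]), 'moment': array([0.001, 0.023, 0.013]), 'finger_force': np.float64(0.0), 'grip_width': np.float64(91.417)}
scene [[0.756, 0.655, -0.015, -374.846], [0.355, -0.428, -0.831, -179.095], [-0.551, 0.623, -0.556, 1405.79], [0.0, 0.0, 0.0, 1.0]] 543.6014394084417 -0.18630646081880944
top [[0.004, -1.0, -0.002, -70.02], [-0.988, -0.003, -0.154, 554.892], [0.154, 0.002, -0.988, 968.739], [0.0, 0.0, 0.0, 1.0]] 418.4560860587954 -0.0468363305474748
```

View pics/scene0.png

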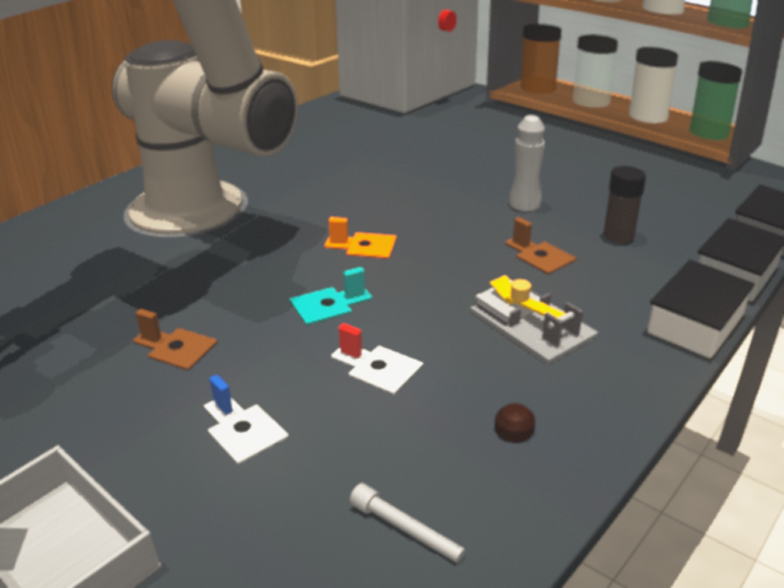

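View pics/top0.png

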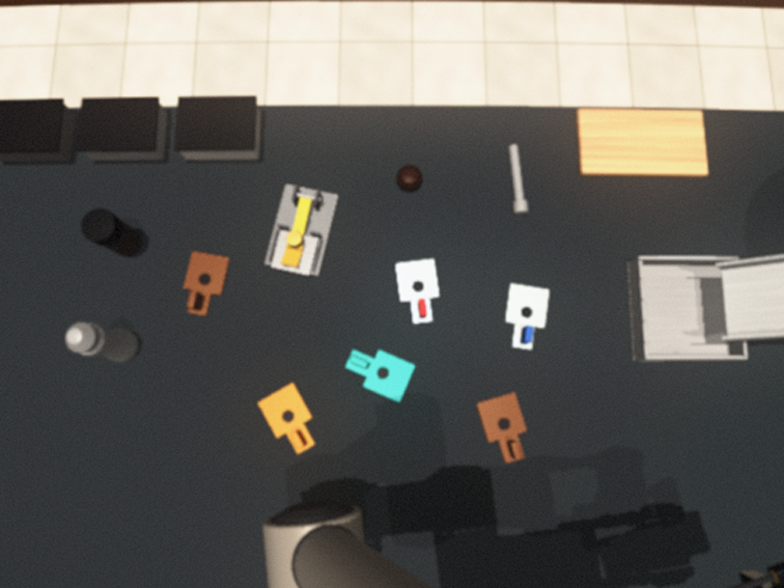

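The top view shows the red gate's plate at about (418,285)/1.4 with its tab at (422,308). The rack has its hinge at about (305,198), its foot at (292,255) and its open front facing the robot, at the bottom of the picture. The blue gate is at (526,310).

```bash
python3 - <<'E'
from h import *
import pickle
S=pickle.load(open('scene.pkl','rb'));T=pickle.load(open('top.pkl','rb'))
def blob(c,lo,hi,roi):
    h=cv2.cvtColor(c['image'],cv2.COLOR_RGB2HSV);m=cv2.inRange(h,lo,hi);k=np.zeros_like(m);k[roi[1]:roi[3],roi[0]:roi[2]]=255
    m&=k;n,l,s,ce=cv2.connectedComponentsWithStats(m);i=1+np.argmax(s[1:,4]);return (l==i).astype('uint8'),ce[i],s[i]
def rect(m):
    c=max(cv2.findContours(m,0,1)[0],key=cv2.contourArea);return c
W=((0,0,150),(180,60,255))
res={}
for n,c,roi in(('T',T,(270,170,325,240)),('S',S,(230,225,310,285))):
    m,ce,s=blob(c,*W,roi);m=cv2.morphologyEx(m,cv2.MORPH_CLOSE,np.ones((9,9)))
    mo=cv2.morphologyEx(m,cv2.MORPH_OPEN,np.ones((19,19)) if n=='T' else np.ones((13,13)))
    ct=rect(m); q=cv2.approxPolyDP(ct,3,True)[:,0]
    print(n,s,'poly',q.tolist(),'sq',cv2.minAreaRect(rect(mo)))
    print([np.round(onplane(c,*p,5)[:2]).tolist() for p in q])
    r,rc,rs=blob(c,(0,170,90),(6,255,255),roi);q=cv2.boxPoints(cv2.minAreaRect(rect(r)));print(' red',rc,rs,q.round(1).tolist(),np.round(onplane(c,*rc,47),1))
    res[n]=rc
print('tri tab',tri(T,res['T'],S,res['S']))
for n,c,roi in(('T',T,(180,120,245,205)),('S',S,(335,195,430,260))):
    y,yc,ys=blob(c,(18,120,100),(34,255,255),roi);print(n,'yel',yc,ys,cv2.minAreaRect(rect(y)))
save(T,'rackT.png',(180,120,320,240),5.5)
save(S,'rackS.png',(230,190,430,290),4)
E
```

```text
T [282 185  32  47 969] poly [[309, 185], [282, 189], [285, 213], [293, 216], [297, 231], [308, 228], [308, 213], [313, 211]] sq ((297.5, 201.0), (28.0, 27.0), 90.0)
[[644.0, -155.0], [634.0, -87.0], [572.0, -94.0], [564.0, -114.0], [526.0, -124.0], [534.0, -152.0], [572.0, -152.0], [577.0, -165.0]]
 red [301.04347826 220.26086957] [300 215   3  11  23] [[300.0, 225.0], [300.0, 215.0], [302.0, 215.0], [302.0, 225.0]] [ 547.4 -131.8   47. ]
S [ 236  247   66   34 1133] poly [[236, 253], [249, 260], [250, 268], [279, 280], [301, 260], [273, 247], [259, 249], [257, 254], [245, 253], [242, 248]] sq ((271.0, 263.0), (28.0, 44.0), 90.0)
[[530.0, -152.0], [564.0, -152.0], [581.0, -168.0], [643.0, -159.0], [637.0, -91.0], [571.0, -94.0], [555.0, -115.0], [563.0, -129.0], [543.0, -141.0], [528.0, -134.0]]
 red [249.43644068 241.75      ] [243 231  15  23 236] [[240.8000030517578, 251.60000610351562], [243.3000030517578, 230.8000030517578], [257.3999938964844, 232.5], [255.0, 253.1999969482422]] [ 565.8 -150.3   47. ]
tri tab (array([ 549.57193888, -133.31538665,   29.70961174]), np.float64(1.1418937313980428))
T yel [212.10633947 166.7198364 ] [201 141  22  50 489] ((212.68202209472656, 165.548828125), (11.967029571533203, 49.28154754638672), 15.018359184265137)
S yel [372.23856209 210.74836601] [350 196  54  31 612] ((376.9856872558594, 210.60372924804688), (57.285789489746094, 19.382719039916992), 19.179006576538086)
```

View pics/rackT.png

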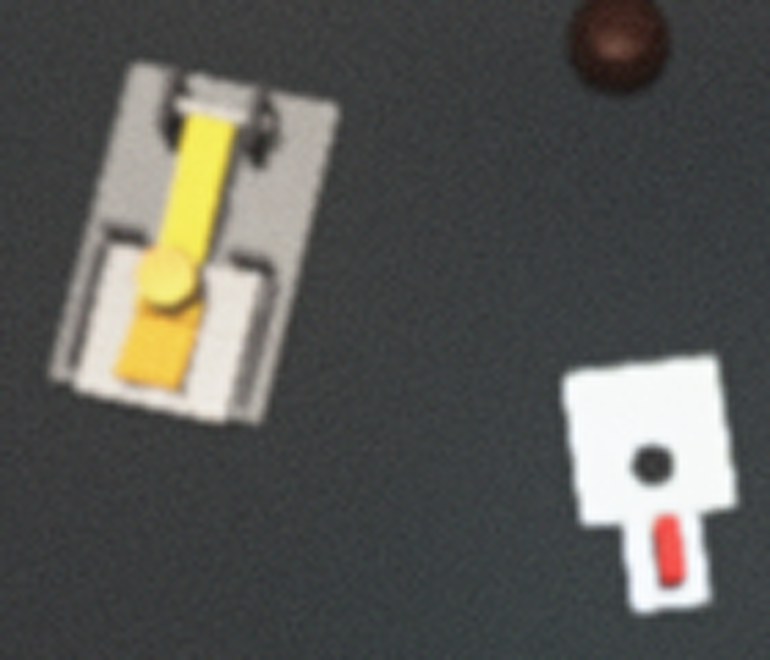

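View pics/rackS.png

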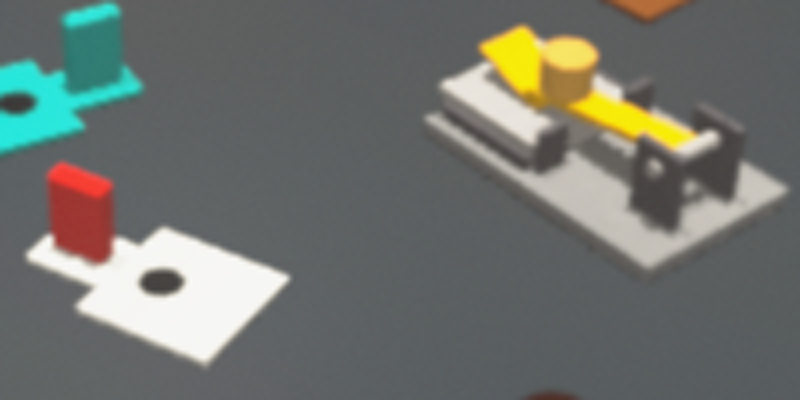

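The top crop shows the rack's bed corners near crop pixels (130,62), (340,103), (262,425), (50,380) and the light pile in front. Its front edge runs (75,390)–(228,422) and its back edge runs (110,240)–(270,268). In the scene crop, the pile's front-right top corner is at about (442,85) and its back-right corner, at the stop, is at about (548,130). The gate measures about 70 mm square, centred near (607,-126), with a yaw of about 8°.

```bash
python3 - <<'E'
from h import *
import pickle
S=pickle.load(open('scene.pkl','rb'));T=pickle.load(open('top.pkl','rb'))
t=lambda x,y:(180+x/5.5-.4,120+y/5.5-.4); s=lambda x,y:(230+x/4-.4,190+y/4-.4)
bed=[(130,62),(340,103),(262,425),(50,380)]
for z in(6,):print('bed',[onplane(T,*t(*p),z)[:2].round(1).tolist() for p in bed])
pile=[(110,240),(270,268),(228,422),(75,390)]
P=[onplane(T,*t(*p),22)[:2] for p in pile];print('pile',np.round(P,1).tolist(),np.mean(P,0))
print('bed S',[onplane(S,*s(*p),6)[:2].round(1).tolist() for p in[(790,190),(650,268),(425,122)]])
print('tri FR pile',tri(T,t(228,422),S,s(442,85)),'hinge-side bed corner',tri(T,t(340,103),S,s(650,268)),'bed far',tri(T,t(130,62),S,s(790,190)),'bed FR',tri(T,t(262,425),S,s(425,122)))
# brass weight top, arm points
print('brass',tri(T,t(167,275),S,s(570,53)))
print('lip tip mid',tri(T,t(150,385),S,s(503,38)))
# depth estimates
for p in[(100,330),(215,370),(240,300),(260,180)]:print('depth pt',bydepth(T,*t(*p)).round(1))
print('red tab top depth',bydepth(T,301,222).round(1), 'tabtop tri',tri(T,(301,220.5),S,s(80,178)))
E
```

```text
bed [[787.6, 118.3], [767.4, 18.5], [612.6, 51.8], [633.6, 150.4]]
pile [[695.8, 121.8], [682.7, 47.9], [610.7, 65.4], [625.4, 135.4]] [653.64342991  92.61426087]
bed S [[783.8, 121.2], [762.0, 23.8], [611.0, 54.9]]
tri FR pile (array([611.38528728,  66.04588488,  22.69452758]), np.float64(2.1726040634450254)) hinge-side bed corner (array([765.21689191,  17.86002841,  11.33892922]), np.float64(0.6234911622786317)) bed far (array([785.85981214, 117.29630576,   9.36850474]), np.float64(1.0785842240515762)) bed FR (array([612.54802902,  51.88752225,   8.14412384]), np.float64(0.9023092389407723))
brass (array([670.60358791,  89.95902631,  54.45239781]), np.float64(0.5303838579107671))
lip tip mid (array([624.70883691,  99.13911333,  40.06396885]), np.float64(2.5573954585849212))
depth pt [652.9 124.6  23.8]
depth pt [634.6  71.8  23. ]
depth pt [667.5  61.2  22.4]
depth pt [728.5  54.9   9.7]
red tab top depth [ 543.1 -131.7   47.3] tabtop tri (array([ 547.51348774, -131.42282086,   44.95895943]), np.float64(1.1676691422859278))
```

```bash
cat >> h.py <<'E'
def go(x,y,z,yaw):
    o=get_obs();p=o['tool_pos'];r,pi,w=o['tcp_rot'];
    from scipy.spatial.transform import Rotation as Ro
    R=Ro.from_euler('xyz',[r,pi,w]);G=Ro.from_euler('xyz',[np.pi,0,np.radians(yaw)])
    print('t',round(o['time'],2),'at',p.round(1),np.degrees([r,pi,w]).round(2),'| turn',(R.inv()*G).as_rotvec(degrees=True).round(2),'shift m',(R.inv().apply(np.array([x,y,z])-p)/1000).round(4),'F',o['contact_force'].round(1),'w',o['grip_width'])
E
python3 -c "
from h import *
go(550,-133,120,8)"
```

```text
t 0.1 at [ 139.4 -505.8  226.1] [-1.7992e+02 -1.0000e-02  1.5400e+01] | turn [-0.08 -0.01  7.4 ] shift m [ 0.4948 -0.2502  0.1065] F [ 0.3  0.  -0.3] w 91.94470802932469
```

```bash
python3 -m handwheel '[[[0,0,1],[0.015,-0.008,0],1],[[0,0,2],[0.045,-0.023,0],1],[[0,0,3],[0.084,-0.043,0],1],[[0,0,4],[0.124,-0.063,0],1],[[0,0,5],[0.163,-0.083,0],1],[[0,0,6],[0.203,-0.103,0.005],1],[[0,0,7],[0.242,-0.123,0.01],1],[[0,0,7.4],[0.282,-0.143,0.02],1],[[0,0,7.4],[0.322,-0.163,0.03],1],[[0,0,7.4],[0.356,-0.18,0.035],1],[[0,0,7.4],[0.381,-0.193,0.04],1],[[0,0,7.4],[0.396,-0.2,0.04],1]]'; python3 -c "
from h import *
go(550,-133,100,8)"
```

```text
time: 1.3
tool_pos: [469.0, -206.0, 185.6]
tcp_rot: [-3.14, 0.001, 0.142]
contact_force: [-0.8, -0.5, -0.4]
grip_width: 91.7
finger_force: 0.0
t 1.3 at [ 469.  -206.   185.6] [-1.7991e+02  8.0000e-02  8.1300e+00] | turn [-0.09  0.08  0.13] shift m [ 0.0907 -0.0606  0.0856] F [-0.8 -0.5 -0.4] w 91.74117539762028
```

```bash
python3 -m handwheel '[[[0,0,0],[0.02,-0.013,0.02],1],[[0,0,0],[0.05,-0.033,0.045],1],[[0,0,0],[0.075,-0.05,0.07],1],[[0,0,0],[0.0907,-0.0606,0.0856],1],[[0,0,0],[0.0907,-0.0606,0.0856],1],[[0,0,0],[0.0907,-0.0606,0.0856],1]]'; python3 - <<'E'
from h import *
import pickle
go(550,-133,10,8)
S=capture('scene');T=capture('top');pickle.dump((S,T),open('b.pkl','wb'))
a=cv2.resize(S['image'][190:290,200:330],None,fx=4,fy=4);cv2.imwrite('pics/hover.png',a[:,:,::-1])
E
```

```text
time: 1.9
tool_pos: [549.1, -135.4, 100.8]
tcp_rot: [-3.141, 0.001, 0.141]
contact_force: [-0.0, 0.0, 0.3]
grip_width: 92.0
finger_force: 0.0
t 1.9 at [ 549.1 -135.4  100.8] [-1.7998e+02  8.0000e-02  8.0600e+00] | turn [-0.02  0.08  0.06] shift m [ 0.0013 -0.0023  0.0908] F [-0.   0.   0.3] w 92.03949785524455
```

View pics/hover.png

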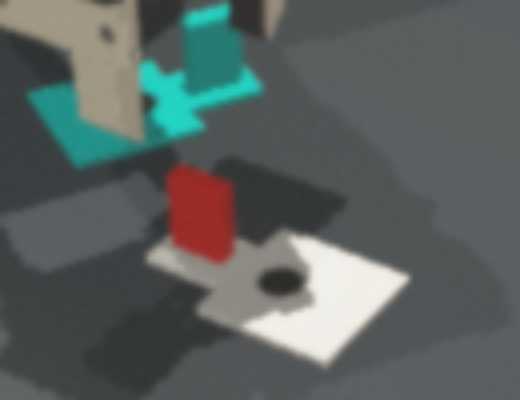

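The hover picture shows the gripper above the tab, which is at about (200,215), with the turquoise gate clear of both fingers. Next I descend and grip.

```bash
python3 -m handwheel '[[[0,0,0],[0.002,-0.001,0.02],0.6],[[0,0,0],[0.002,-0.001,0.045],0.6],[[0,0,0],[0.002,-0.001,0.07],0.6],[[0,0,0],[0.002,-0.001,0.084],0.5],[[0,0,0],[0.002,-0.001,0.089],0.5],[[0,0,0],[0.002,-0.001,0.089],0.3],[[0,0,0],[0.002,-0.001,0.089],0],[[0,0,0],[0.002,-0.001,0.089],0],[[0,0,0],[0.002,-0.001,0.089],0],[[0,0,0],[0.002,-0.001,0.089],0],[[0,0,0],[0.002,-0.001,0.089],0],[[0,0,0],[0.002,-0.001,0.089],0]]'; python3 - <<'E'
from h import *
go(550,-133,10,8)
E
```

```text
time: 3.2
tool_pos: [551.5, -134.2, 12.5]
tcp_rot: [3.141, -0.0, 0.14]
contact_force: [-0.4, 1.2, 3.6]
grip_width: 11.9
finger_force: 30.0
t 3.2 at [ 551.5 -134.2   12.5] [ 1.7999e+02 -2.0000e-02  8.0000e+00] | turn [ 0.01 -0.02 -0.  ] shift m [-0.0013 -0.0014  0.0025] F [-0.4  1.2  3.6] w 11.894486542669474
```

Gripped: the opening is 11.9 mm. Next I lift and carry it to a staging point in front of the rack.

```bash
python3 -m handwheel '[[[0,0,0],[0,0,-0.02],0],[[0,0,0],[0,0,-0.05],0],[[0,0,0],[0,0,-0.075],0],[[0,0,0],[0,0,-0.08],0]]'; python3 - <<'E'
from h import *
go(509.7,123.9,92,-12)
E
```

```text
time: 3.6
tool_pos: [552.8, -134.9, 94.6]
tcp_rot: [3.139, -0.004, 0.14]
contact_force: [0.2, -0.1, -1.0]
grip_width: 11.5
finger_force: 30.0
t 3.6 at [ 552.8 -134.9   94.6] [179.86  -0.24   8.01] | turn [ 0.1  -0.26 20.01] shift m [-0.0066 -0.2622  0.0019] F [ 0.2 -0.1 -1. ] w 11.473983999770148
```

```bash
python3 -m handwheel '[[[0,0,1],[0,-0.01,0],0],[[0,0,3],[-0.001,-0.035,0],0],[[0,0,5],[-0.002,-0.065,0],0],[[0,0,8],[-0.003,-0.095,0],0],[[0,0,11],[-0.004,-0.13,0],0],[[0,0,14],[-0.005,-0.165,0],0],[[0,0,16],[-0.005,-0.2,0],0],[[0,0,18],[-0.006,-0.23,0],0],[[0,0,19],[-0.006,-0.25,0.001],0],[[0,0,20],[-0.0065,-0.26,0.002],0],[[0,0,20],[-0.0066,-0.262,0.002],0],[[0,0,20],[-0.0066,-0.262,0.002],0]]'; python3 - <<'E'
from h import *
import pickle
go(509.7,123.9,40,-12)
S=capture('scene');T=capture('top');pickle.dump((S,T),open('c.pkl','wb'))
a=cv2.resize(S['image'][150:270,230:430],None,fx=3,fy=3);b=cv2.resize(T['image'][110:270,150:290],None,fx=3,fy=3)
a=cv2.copyMakeBorder(a[:, :430],0,480-a.shape[0],0,0,0);b=b[:,:370]
cv2.imwrite('pics/stage.png',np.hstack([a,b])[:,:,::-1])
E
```

```text
time: 4.8
tool_pos: [507.8, 124.2, 89.2]
tcp_rot: [3.141, 0.001, -0.208]
contact_force: [0.4, -0.2, -1.6]
grip_width: 12.0
finger_force: 30.0
t 4.8 at [507.8 124.2  89.2] [ 1.7996e+02  8.0000e-02 -1.1940e+01] | turn [0.04 0.08 0.06] shift m [ 0.002  -0.0001  0.0492] F [ 0.4 -0.2 -1.6] w 11.993129175093078
```

View pics/stage.png

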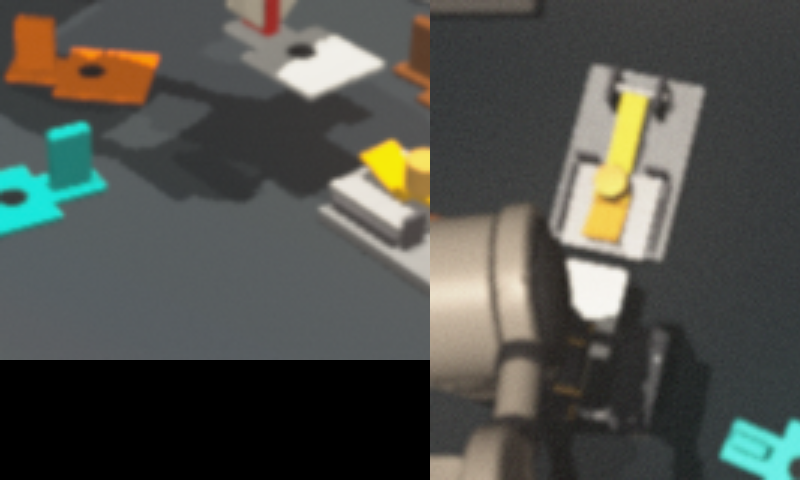

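In the staging picture the gate hangs level in front of the rack. Its leading corners are at (383,62) and (312,97) in the scene half, and at (565,260) and (628,266) in the top half.

```bash
python3 - <<'E'
from h import *
import pickle
S,T=pickle.load(open('c.pkl','rb'))
t=lambda x,y:(150+(x-430)/3-.33,110+y/3-.33); s=lambda x,y:(230+x/3-.33,150+y/3-.33)
L,e=tri(T,t(565,260),S,s(383,62));R,e2=tri(T,t(628,266),S,s(312,97));print(L.round(1),e,R.round(1),e2,np.linalg.norm(L-R))
for z in(80,83):
  print(z,[onplane(T,*t(*p),z)[:2].round(1).tolist() for p in[(565,260),(628,266)]],[onplane(S,*s(*p),z)[:2].round(1).tolist() for p in[(383,62),(312,97),(245,57)]])
d=T['depth'];print('plate depth z',[bydepth(T,*t(*p)).round(1).tolist() for p in[(595,275),(580,300),(615,300)]])
d=S['depth'];print('S',[bydepth(S,*s(*p)).round(1).tolist() for p in[(360,62),(312,85),(330,70),(265,57)]])
ex=np.array([np.cos(np.radians(-12)),np.sin(np.radians(-12))]);ey=np.array([-ex[1],ex[0]])
h=[]
# subpixel edge refinement of plate leading edge & rack pile front with bright mask
for nm,c,roi,z in(('T',T,(193,192,222,225),81),):
  g=c['image'].min(2);m=(g>150).astype('uint8');k=np.zeros_like(m);k[roi[1]:roi[3],roi[0]:roi[2]]=1;m*=k
  ct=max(cv2.findContours(m,0,1)[0],key=cv2.contourArea)[:,0]
  W=np.array([onplane(c,*p,z)[:2] for p in ct])-np.array([652.5,93.5]);print('rack frame x',(W@ex).min(),(W@ex).max(),'y',(W@ey).min(),(W@ey).max())
  q=cv2.minAreaRect(ct);print(q)
# pile & bed sides in rack frame (from first top view)
T0=pickle.load(open('top.pkl','rb'))
tt=lambda x,y:(180+x/5.5-.4,120+y/5.5-.4)
for n,z,ps in(('bed',10,[(130,62),(340,103),(262,425),(50,380)]),('pile',22,[(110,240),(270,268),(228,422),(75,390)])):
  print(n,[((onplane(T0,*tt(*p),z)[:2]-[652.5,93.5])@np.c_[ex,ey]).round(1).tolist() for p in ps])
E
```

```text
[602.7 123.4  87.1] 14.476381955673244 [592.5  69.1  82.4] 2.163459524072805 55.398483097062254
80 [[598.5, 119.9], [593.8, 70.2]] [[599.4, 141.9], [589.7, 71.4], [521.7, 86.5]]
83 [[597.9, 119.3], [593.2, 69.8]] [[602.3, 137.3], [592.6, 67.2], [525.0, 82.2]]
plate depth z [[585.9, 95.3, 83.7], [566.8, 107.2, 79.4], [566.6, 79.5, 81.0]]
S [[590.1, 127.1, 83.0], [583.8, 79.4, 83.5], [580.6, 104.8, 82.9], [536.0, 90.5, 83.3]]
rack frame x -98.76831998340207 -56.01986978580498 y -36.61488407500575 10.8650281262961
((204.09510803222656, 206.55609130859375), (19.83542251586914, 18.08934783935547), 12.094758033752441)
bed [[125.7, 51.3], [126.6, -50.1], [-31.0, -49.7], [-31.0, 50.7]]
pile [[36.5, 36.7], [39.0, -38.3], [-35.0, -36.2], [-35.3, 35.4]]
```

The gate is aligned with the rack to within about 1 mm, with its leading edge at rack x ≈ -56. Now I lower it to just above pile height.

```bash
python3 -m handwheel '[[[0,0,0],[0,0,0.015],0],[[0,0,0],[0,0,0.035],0],[[0,0,0],[0,0,0.048],0],[[0,0,0],[0,0,0.051],0],[[0,0,0],[0,0,0.051],0],[[0,0,0],[0,0,0.051],0]]'; python3 - <<'E'
from h import *
go(652.5-55*.978,93.5+55*.208,38,-12)
E
```

```text
time: 5.5
tool_pos: [508.9, 123.9, 39.7]
tcp_rot: [-3.141, -0.001, -0.21]
contact_force: [0.6, 0.1, -0.8]
grip_width: 11.8
finger_force: 30.0
t 5.5 at [508.9 123.9  39.7] [-1.7999e+02 -6.0000e-02 -1.2030e+01] | turn [-0.01 -0.06 -0.03] shift m [ 0.0918 -0.0001  0.0018] F [ 0.6  0.1 -0.8] w 11.78339535956667
```

```bash
python3 -m handwheel '[[[0,0,0],[0.005,0,0.0015],0],[[0,0,0],[0.015,0,0.0015],0],[[0,0,0],[0.025,0,0.0015],0],[[0,0,0],[0.033,0,0.0015],0],[[0,0,0],[0.041,0,0.0015],0],[[0,0,0],[0.048,0,0.0015],0],[[0,0,0],[0.055,0,0.0015],0],[[0,0,0],[0.06,0,0.0015],0],[[0,0,0],[0.06,0,0.0015],0],[[0,0,0],[0.06,0,0.0015],0]]'; python3 - <<'E'
from h import *
import pickle
go(652.5-55*.978,93.5+55*.208,38,-12)
S=capture('scene')
a=cv2.resize(S['image'][160:270,300:430],None,fx=5,fy=5)
cv2.imwrite('pics/ins.png',a[:,:,::-1])
E
```

```text
time: 6.5
tool_pos: [566.7, 111.7, 37.3]
tcp_rot: [3.141, 0.001, -0.209]
contact_force: [-2.4, -0.6, -3.8]
grip_width: 12.2
finger_force: 30.0
t 6.5 at [566.7 111.7  37.3] [ 1.7998e+02  4.0000e-02 -1.2000e+01] | turn [ 0.02  0.04 -0.  ] shift m [ 0.0327 -0.0001 -0.0007] F [-2.4 -0.6 -3.8] w 12.229535575193314
```

View pics/ins.png

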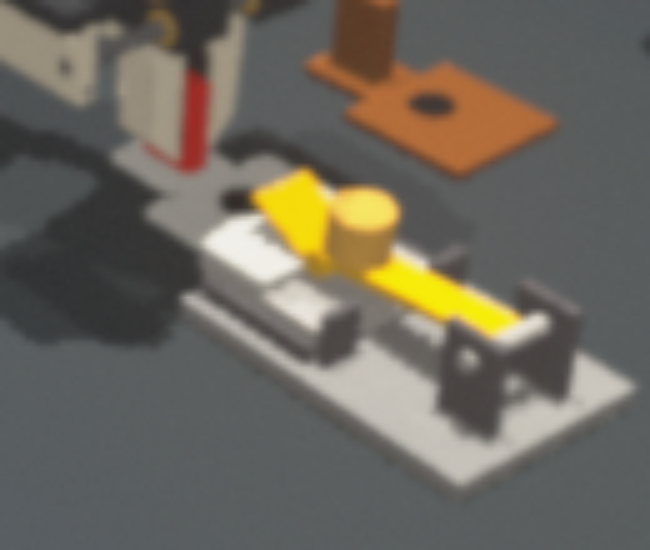

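The gate is sliding in under the arm. Its leading edge is near (290,285), with no pile disturbance visible. I continue towards the stops.

```bash
python3 -m handwheel '[[[0,0,0],[0.006,0,0],0],[[0,0,0],[0.012,0,0],0],[[0,0,0],[0.018,0,0],0],[[0,0,0],[0.023,0,0],0],[[0,0,0],[0.027,0,0],0],[[0,0,0],[0.029,0,0],0],[[0,0,0],[0.03,0,0],0],[[0,0,0],[0.03,0,0],0]]'; python3 - <<'E'
from h import *
go(652.5-55*.978,93.5+55*.208,36,-12)
E
```

```text
time: 7.35
tool_pos: [596.6, 105.5, 37.6]
tcp_rot: [3.142, -0.001, -0.209]
contact_force: [-0.6, -0.0, -3.2]
grip_width: 11.7
finger_force: 30.0
t 7.35 at [596.6 105.5  37.6] [ 1.8e+02 -3.0e-02 -1.2e+01] | turn [ 0.   -0.03 -0.  ] shift m [0.0022 0.0001 0.0016] F [-0.6 -0.  -3.2] w 11.669743010490556
```

```bash
python3 -m handwheel '[[[0,0,0],[0.001,0,0.001],0],[[0,0,0],[0.0015,0,0.0015],0],[[0,0,0],[0.002,0,0.0015],0],[[0,0,0],[0.002,0,0.0015],0]]';python3 -m handwheel '[[[0,0,0],[0.0005,0,0.0005],0],[[0,0,0],[0.001,0,0.0005],0],[[0,0,0],[0.001,0,0.0005],0]]'
```

```text
time: 7.75
tool_pos: [598.2, 105.1, 36.0]
tcp_rot: [3.141, 0.0, -0.209]
contact_force: [-0.8, 1.0, -3.2]
grip_width: 11.8
finger_force: 30.0
time: 8.05
tool_pos: [599.4, 104.9, 35.6]
tcp_rot: [3.142, -0.0, -0.209]
contact_force: [-1.6, 0.0, -3.8]
grip_width: 12.1
finger_force: 30.0
```

```bash
python3 -m handwheel '[[[0,0,0],[0,0,0.0005],0],[[0,0,0],[0.001,0,0.001],0],[[0,0,0],[0.001,0,0.001],0],[[0,0,0],[0.001,0,0.001],0]]';python3 -m handwheel '[[[0,0,0],[0.0005,0,0],0],[[0,0,0],[0.001,0,0],0],[[0,0,0],[0.001,0,0],0]]'
```

```text
time: 8.45
tool_pos: [600.3, 104.7, 34.8]
tcp_rot: [3.142, -0.0, -0.209]
contact_force: [-3.4, 1.3, -1.4]
grip_width: 11.9
finger_force: 30.0
time: 8.75
tool_pos: [600.4, 104.8, 34.8]
tcp_rot: [3.141, 0.002, -0.209]
contact_force: [-6.8, 2.0, 1.5]
grip_width: 11.9
finger_force: 30.0
```

Stop contact: the force rises and the tool no longer advances. I ease off slightly, settle it onto the pile, look, then release.

```bash
python3 -m handwheel '[[[0,0,0],[-0.0005,0,0.0005],0],[[0,0,0],[-0.0005,0,0.0005],0],[[0,0,0],[-0.0005,0,0.0005],0]]'; python3 -m handwheel '[[[0,0,0],[0,0,0],0.15],[[0,0,0],[0,0,0],0.3],[[0,0,0],[0,0,0],0.3],[[0,0,0],[0,0,0],0.3],[[0,0,0],[0,0,0],0.3]]'; python3 - <<'E'
from h import *
go(0,0,0,-12)
S=capture('scene')
a=cv2.resize(S['image'][160:270,300:430],None,fx=5,fy=5)
cv2.imwrite('pics/home.png',a[:,:,::-1])
E
```

```text
time: 9.05
tool_pos: [600.3, 104.8, 34.6]
tcp_rot: [3.142, 0.001, -0.209]
contact_force: [-6.4, 0.1, 2.4]
grip_width: 11.6
finger_force: 30.0
time: 9.55
tool_pos: [601.1, 104.5, 34.2]
tcp_rot: [-3.142, -0.001, -0.21]
contact_force: [-0.5, 1.1, -0.2]
grip_width: 27.4
finger_force: 0.0
t 9.55 at [601.1 104.5  34.2] [-1.8e+02 -4.0e-02 -1.2e+01] | turn [-0.   -0.04 -0.  ] shift m [-0.5662  0.2272  0.0338] F [-0.5  1.1 -0.2] w 27.358980878272288
```

View pics/home.png

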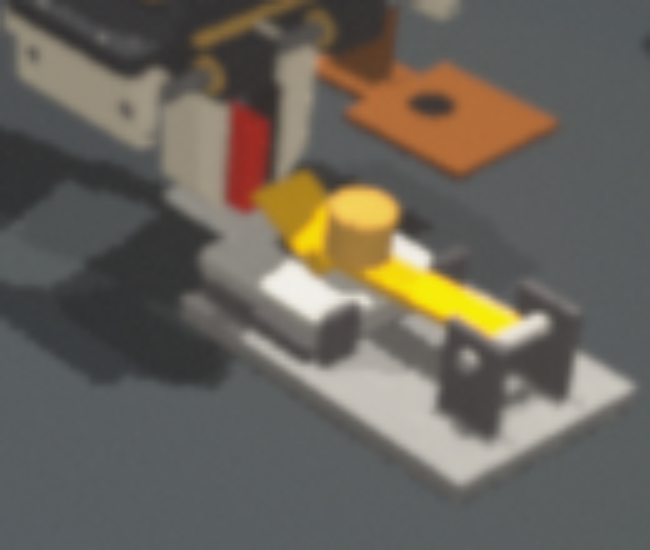

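The gate is against the stops, flat under the arm, with its tab at (245,155) between the opened fingers. I retreat straight up, then back.

```bash
python3 -m handwheel '[[[0,0,0],[0,0,-0.008],0.3],[[0,0,0],[0,0,-0.025],0.3],[[0,0,0],[0,0,-0.055],0.3],[[0,0,0],[0,0,-0.09],0.3],[[0,0,0],[-0.02,0,-0.12],0.3],[[0,0,0],[-0.05,-0.03,-0.14],0.3],[[0,0,0],[-0.08,-0.06,-0.15],0.3],[[0,0,0],[-0.11,-0.1,-0.15],0.3],[[0,0,0],[-0.13,-0.14,-0.15],0.3],[[0,0,0],[-0.14,-0.16,-0.15],0.3],[[0,0,0],[-0.14,-0.16,-0.15],0.3]]'; python3 - <<'E'
from h import *
S=capture('scene');T=capture('top')
a=cv2.resize(S['image'][160:260,320:420],None,fx=4,fy=4);b=cv2.resize(T['image'][110:210,170:270],None,fx=4,fy=4)
cv2.imwrite('pics/end.png',np.hstack([a,b])[:,:,::-1])
E
```

```text
time: 10.7
tool_pos: [495.9, 293.1, 184.8]
tcp_rot: [-3.14, -0.001, -0.205]
contact_force: [1.0, -0.0, -0.8]
grip_width: 27.4
finger_force: 0.0
```

View pics/end.png

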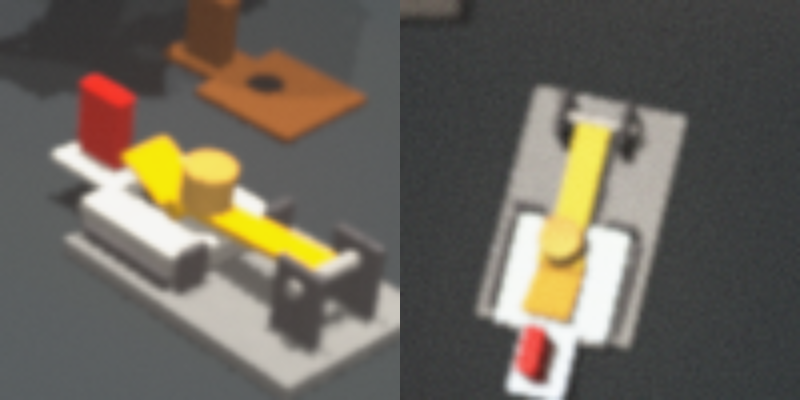

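The final picture shows the gate square on the pile, against the stops at (515,210)–(630,235). The arm rests on it and the tab sticks out in front at (533,350).

```bash
python3 -c "
from plant import close_job
print(close_job())"
```

```text
the job is handed in; nothing more can be done
None
```

The red-tabbed gate lies flat on the pile against the back stops, held down by the yellow arm with its tab out at the front; the blue gate was not touched, and the job was handed in at about 11 s.

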